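# Hold a corner bracket in a new dispensary shelf

### The arm

A 7-joint arm with a two-finger parallel gripper is mounted at the origin on the work surface. World frame = base frame: x ahead of the robot, y to its left, z up, the work surface at z = 0. Lengths are in m, angles in rad, forces in N, time in s.
With the tool pointing down it reaches from about 0.425 to 0.95 m from the base axis. Payload 16.7 kg.
Tool frame: the origin (TCP) lies midway between the tips of the shut fingers; the grasp point (between the pads) lies 19 mm behind it (tcp_to_grasp is the distance from the TCP to the grasp point, in m); z points along the fingers, y is the line along which they close (so a half turn about z gives the same grasp; the last joint's range is limited). The gripper opens to 94 mm and grips with 3 to 60 N. Pads are 16 mm wide; open, the fingers measure 119 mm over their backs; the gripper's body (75 mm by 177 mm) begins 78 mm behind the grasp point.
Start: joints at [1.089, 0.426, 0.074, 1.606, -0.034, 1.111, -0.067], TCP at [0.22, -0.638, 0.205] pointing down, gripper open.
Joint ranges: [-2.85, 2.85], [-0.5, 2.14], [-1.23, 1.37], [0.21, 2.46], [-1.02, 4.16], [0.16, 2.05], [-2.73, 2.73]. Speed limits (rad/s): [1.89, 1.89, 2.39, 2.39, 3.01, 3.01, 3.01].

### API

Orientations are given as [roll, pitch, yaw] about the fixed x, y, z axes, in that order (R = Rz(yaw) Ry(pitch) Rx(roll)).
In Python, from station import * gives the robot as it stands.
- The arm moves only by the tool arm_command, never from a script. Its argument "rows" is a list of rows, each an object with "dp": the shift along the tool's x, y, z in mm, a list of three; "angular": the turn, a rotation vector about the tool's x, y, z in rad, a list of three; "claw": the closure in counts, from 0 (fully open) to 255 (shut). In form: [{"dp": [dx, dy, dz], "angular": [wx, wy, wz], "claw": claw}, ...]. A call has 1 to 5 rows; each row is the pose to reach, as a shift and turn from the pose commanded when the call began, along the tool's axes at that moment; what a row does not reach only later rows make up. A row lasts 1/12 s, in which the tool goes at most 41.7 mm and 7.16 degrees, less where a joint would pass 70% of its speed; a pose out of reach is approached as far as the arm can. A call with a gripper value outside its range is refused whole. The fingers move at their own pace and stop on an object; "force" is the grip in N (left out, the last holds). Time passes only in rows, so rows that repeat a pose let the fingers close. It gives the time, the measured TCP pose, the force, the opening and the grip force at its end, in the units of the state.
- read_state(): the state, without advancing time (a new reading comes with each control period).
- get_image(name): name is "side" or "top"; returns the picture (420x560x3 uint8, red, green, blue); there is no depth.
- get_calibration(name): a dict with "K" (3x3 intrinsics, pixels), "R" (3x3) and "t" (3): a world point X has camera coordinates R X + t. Camera axes: x right, y down, z forward; pixel columns grow to the right and rows downward; lengths in m; the calibration is good to about 2 mm. A picture is of the moment at which its call begins. get_calibration takes no time and is no camera call.
- sign_off(): hands the job in; it is judged then, once.
The state is a dict: "time": time; "qpos": joint angles; "qvel": joint speeds; "tau": joint torques, N m; "tool_pos": TCP position; "ee_rot": TCP orientation; "contact_force": force on the tool from outside, world axes, zero at the start; "torque": the same for the moment, N m; "finger_gap": finger opening in m; "gripper_force": force on a finger pad.
Only numpy, scipy, OpenCV 4.12 (cv2) and the standard library are available. Lean on these libraries where they do the work, as an engineer would, in place of code of your own. Each camera call takes 0.05 s, during which the arm holds its last target. There are 200 camera calls.

### The job

Fold both flaps of the small shipping carton right back, well past upright, and leave them open; then lift out the corner bracket and press it into the bare corner of the new shelf, about midway along that corner, until one flange lies flat on the shelf board and the other flat against the end panel. Finish while still gripping the bracket and pressing it firmly into the corner, squarely against both faces, so that a colleague can screw it on. Leave the tape measure on the shelf and the screwdriver, bottle, vial and medicine cartons on the bench where they are.

Things in the scene. Friction and masses are not known exactly. Their poses are not given: they have to be found in the camera images.
- carton: Open-topped brown shipping carton, 150 mm along its x, 200 along its y, 96 high; 4 mm walls and floor (a 3 mm dust flap tucked in lines each end wall). Fixed. Origin: centre of its underside, z up. Two flaps are hinged on the long rims, at x = -75 and +75 mm, z = 96 mm; each is 74 mm long, 196 mm wide and reaches to the middle when shut.
- flap_near (a joint): Angle (rad) of the flap hinged at the carton's -x rim (robot's side): 0 shut (level, pointing to +x), 1.57 upright, 2.7 the stop, folded back outwards. It starts half raised, 0.8 to 1.15, leaving a gap of 45 mm or more between the flaps' free edges. The crease is stiff: it stays wherever it is left; about 0.5 N at the free edge moves it.
- flap_far (a joint): The same for the flap hinged at the carton's +x rim (away from the robot): 0 shut, 1.57 upright, 2.7 the stop, folded back outwards; it starts at 0.8 to 1.15.
- bracket_grip (a point): Where to grip the loose bracket: midway between its cheeks, 42 mm above the underside of its foot, 33 mm from its back face. Grip across the two cheeks, along x: their outer sides are 40 mm apart. Axes: z up; +y points out of the back (outer face of the upright flange); the foot reaches from there 90 mm towards -y.
- bracket_heel (a point): Middle of the bracket's heel, the 40 mm outer edge where its underside and back face meet; same axes as bracket_grip (which lies at y = -33, z = +42 mm from here).
- bracket: The loose corner bracket: cast aluminium, 0.15 to 0.24 kg, a foot flange and an upright flange, each 90 mm long, 40 wide (x), 6 thick, with a 5 mm triangular cheek along either side. It stands on its foot in the carton, its back facing the carton's +y end, with 28 mm or more free beside each cheek; a small box of screws lies behind its toe. Origin and axes as bracket_heel.
- shelf: Plywood shelf being built, fixed on the bench: 160 mm deep (x), 340 long (y). Origin: centre of its underside, z up, +x towards its back rail. 18 mm board, an 18 mm end panel 120 mm high at either end, back rail 18 mm thick rising 48 mm above the board along the +x edge. The -y corner already has a like bracket screwed in (90 mm along the board); the +y corner is bare.
- board: The shelf's board, 160 x 304 x 18 mm; its top is 18 mm above the bench. Origin as the shelf's.
- end_panel: The bare end panel at the shelf's +y end, 160 mm deep, 18 mm thick, 120 mm high; its inner face is at y = +152 mm of the shelf. Origin: centre of its underside.
- corner (a point): Middle of the bare inside corner: on the line where the board's top meets the inner face of the +y end panel, halfway between front edge and back rail (71 mm to either). Axes as the shelf's: board below (-z), end panel beyond (+y). The seated bracket has its heel here and the same axes.
- tape_measure: Grey tape measure, 36 x 64 x 58 mm high, standing on the shelf board near its front edge and middle; bystander.
- screwdriver: Black-handled screwdriver, 190 mm long, lying on the bench on the robot's side; bystander.
- syrup_bottle: Amber medicine bottle, 54 mm diameter, 125 mm high, on the bench beyond the shelf and carton; origin at its base; bystander.
- tall_carton: White and maroon medicine carton, 45 x 45 x 105 mm high, on the bench beyond the shelf and carton; origin at its base; bystander.
- flat_carton: White and maroon medicine carton, 60 x 85 x 45 mm high, on the bench beyond the shelf and carton; origin at its base; bystander.
- vial: Small amber vial, 23 mm diameter, 50 mm high, on the bench beyond the shelf and carton; origin at its base; bystander.
Things that resemble listed ones, but are neither listed nor needed, are in the scene too. Leave any purple look-alike of the bracket alone. What is shaped like the carton but turquoise is not meant.

How it is judged:
On the way, in this order (a step that is already met when the one before it is completed fails the run):
1. both carton flaps folded back, past upright (each at least 1.9 rad) (value of joint each of flap_near, flap_far above 1.9 rad), for 0.2 s.
2. bracket gripped and lifted clear of the carton's rim (height (world z) of bracket_heel above 0.09 m and contact force between the fingers and bracket above 1 N), for 0.1 s.
At the end, for the whole second after the job is handed in: Through the last second the fingers grip the bracket (over 3 N) and press it on the end panel (over 2 N) and the board (over 1 N): heel within 2.5 mm of both and 30 mm of the corner's middle, square to both within 2 degrees, at rest; both flaps still back (over 1.7 rad) (contact force between bracket and end_panel above 2 N and contact force between bracket and board above 1 N and contact force between the fingers and bracket above 3 N and x of bracket_heel in the frame of corner between -0.03 and 0.03 m and y of bracket_heel in the frame of corner above -0.0025 m and z of bracket_heel in the frame of corner below 0.0025 m and angle between the z axis of bracket and the z axis of shelf, either way round below 0.035 rad and angle between the y axis of bracket and the y axis of shelf, either way round below 0.035 rad and z of bracket_grip in the frame of corner above 0.03 m and y of bracket_grip in the frame of corner below -0.02 m and linear speed of bracket below 0.02 m/s and value of joint each of flap_near, flap_far above 1.7 rad); the arm keeps its last pose, push and grip.
It fails at once if the tape measure is moved by more than 30 mm or tipped over (distance of tape_measure from where it was at the start of the episode above 0.03 m or angle between tape_measure's own z axis and vertical above 0.5 rad).
It fails at once if the screwdriver is moved by more than 30 mm (distance of screwdriver from where it was at the start of the episode above 0.03 m).
It fails at once if the bottle or vial is moved by more than 30 mm or tipped over (distance of any of syrup_bottle, vial from where it was at the start of the episode above 0.03 m or angle between any of syrup_bottle, vial's own z axis and vertical above 0.5 rad).
It fails at once if the medicine cartons are moved by more than 30 mm or tipped over (distance of any of tall_carton, flat_carton from where it was at the start of the episode above 0.03 m or angle between any of tall_carton, flat_carton's own z axis and vertical above 0.5 rad).
It also fails if it takes over 58 s, if anything falls off the work surface, if the arm or the gripper's body presses on something with over 40 N, if the wrist force passes 120 N, or if a joint passes its speed limit or range.

## Working session

There is one attempt and no reset: what is moved stays moved. The work goes in short steps, Python scripts to look and compute and a tool call to move; the robot and the scene stay as the last step left them, time stands still between calls to the robot, and variables do not carry over. Pictures are saved under pics/ and viewed, at most 10 in all, crops included, and the job is handed in when it is done.

Besides the shell and the picture viewer there is one more tool, called after "Emit:" by a JSON object that holds its "op" and its "data". arm_command: Moves the arm, as the interface text tells. Its arguments: {"type":"object","properties":{"rows":{"type":"array"},"force":{"type":"number"}},"required":["rows"]}

```bash
mkdir -p pics; ls
python3 - <<'E'
from station import *
import cv2
for n in ("side","top"):
    cv2.imwrite(f"pics/{n}0.png",get_image(n)[:,:,::-1])
    c=get_calibration(n);print(n,c)
print(read_state())
E
```

```text
pics
side {'K': array([[530.73243757,   0.        , 288.09098596],
       [  0.        , 530.73243757, 213.9665868 ],
       [  0.        ,   0.        ,   1.        ]]), 'R': array([[-0.70192231, -0.7122494 , -0.0024205 ],
       [-0.51739134,  0.51221922, -0.68552   ],
       [ 0.48950104, -0.47992944, -0.72804977]]), 't': array([0.43683119, 0.30955417, 1.03024592])}
top {'K': array([[530.96664956,   0.        , 278.39567522],
       [  0.        , 530.96664956, 209.30210917],
       [  0.        ,   0.        ,   1.        ]]), 'R': array([[ 0.01031005, -0.9997522 , -0.01972916],
       [-0.9866349 , -0.00696212, -0.16279771],
       [ 0.16262001,  0.02114393, -0.9864622 ]]), 't': array([0.08066222, 0.5792252 , 1.35807678])}
{'time': 0.1, 'qpos': array([ 1.08852583,  0.42668449,  0.07381587,  1.60655833, -0.03408337,
        1.11080149, -0.06709065]), 'qvel': array([-3.97744102e-04, -3.34460736e-03, -9.97122516e-05, -1.25334042e-03,
        8.36343220e-04, -4.37886518e-04,  2.10635715e-03]), 'tau': array([ 7.80777773e-03, -9.37471819e+01,  3.67577948e+00, -4.55044127e+01,
       -4.88311623e-02,  1.66622194e-02,  6.03837475e-05]), 'tool_pos': array([ 0.22035301, -0.63758597,  0.20482774]), 'ee_rot': array([-3.14040205e+00,  8.47570523e-05,  3.32789001e-01]), 'contact_force': array([ 0.3096199 , -0.4910867 , -0.69295061]), 'torque': array([-0.02175642,  0.00884698,  0.0046313 ]), 'gripper_force': 0.0, 'finger_gap': 0.09426682899187841}
```

View pics/side0.png

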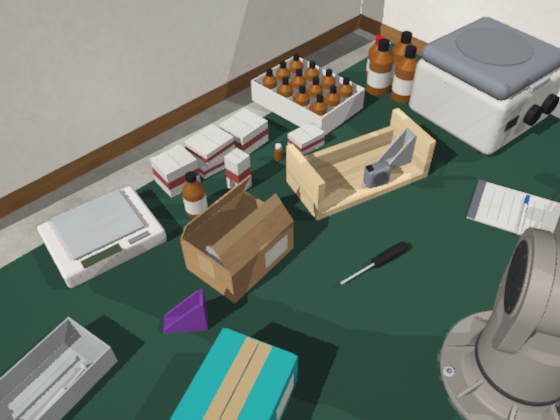

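View pics/top0.png

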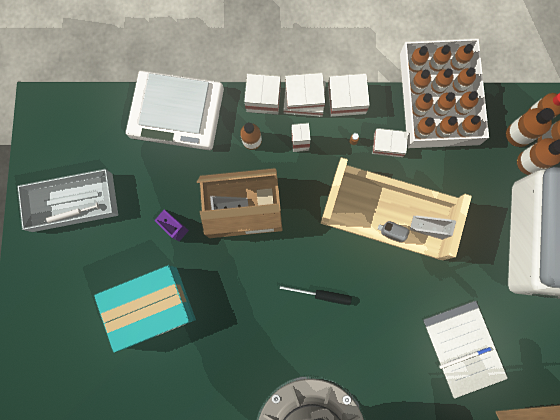

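The top view shows the carton near (240,202), with flaps half raised and the bracket inside near (232,203). The shelf is near (395,208), with its bare end at the left (~335,190). The side view shows the carton at (238,240) and the shelf at (360,165). I'll enlarge the relevant regions of both.

Run:
```python
import cv2,numpy as np
a=cv2.imread("pics/top0.png")[145:270,190:490]
b=cv2.imread("pics/side0.png")[105:305,170:450]
cv2.imwrite("pics/c1.png",cv2.resize(a,None,fx=2.6,fy=2.6,interpolation=cv2.INTER_CUBIC))
cv2.imwrite("pics/c2.png",cv2.resize(b,None,fx=2.8,fy=2.8,interpolation=cv2.INTER_CUBIC))
```

```text
(no output)
```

View pics/c1.png

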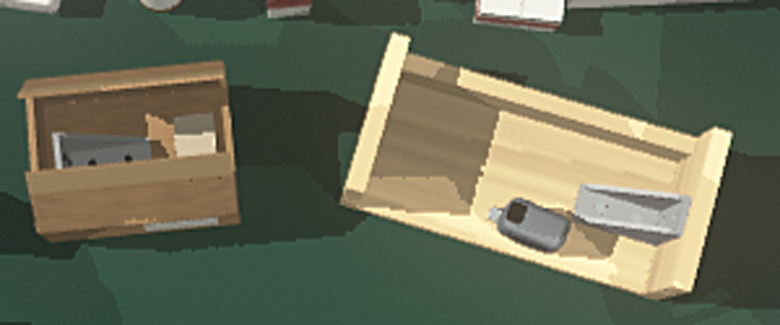

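View pics/c2.png

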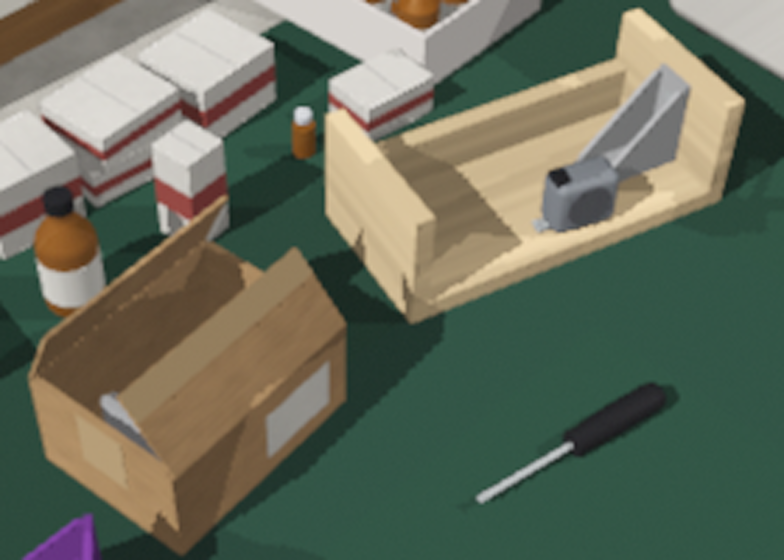

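The crops clearly show the near flap (free edge and hinge), the far flap, the bare +y panel top, and the bracket's grey back flange near top-crop (57,150). Next I'll triangulate the key corners.

```bash
cat > h.py <<'E'
from station import *
import numpy as np, cv2
C={n:get_calibration(n) for n in("side","top")}
def ray(n,p):
    c=C[n];d=c["R"].T@np.linalg.inv(c["K"])@np.array([*p,1.]);return -c["R"].T@c["t"],d/np.linalg.norm(d)
def plane(n,p,z):
    o,d=ray(n,p);return o+d*(z-o[2])/d[2]
def tri(pt,ps):
    A=np.zeros((3,3));b=np.zeros(3);R=[ray("top",pt),ray("side",ps)]
    for o,d in R:
        P=np.eye(3)-np.outer(d,d);A+=P;b+=P@o
    X=np.linalg.solve(A,b);return X,max(np.linalg.norm((np.eye(3)-np.outer(d,d))@(X-o)) for o,d in R)
def proj(n,X):
    c=C[n];q=c["K"]@(c["R"]@np.asarray(X,float)+c["t"]);return q[:2]/q[2]
def ct(x,y):return (x/2.6+190,y/2.6+145)
def cs(x,y):return (x/2.8+170,y/2.8+105)
E
python3 - <<'E'
from h import *
np.set_printoptions(precision=4,suppress=True)
P={"nf_free+y":((27,175),(122,392)),"nf_free-y":((235,153),(294,250)),
"ff_free+y":((20,97),(38,348)),"ff_free-y":((225,78),(224,199)),
"panel back outer":((390,33),(329,110)),"panel back inner":((411,39),(350,113)),"panel front inner":((362,207),(433,218)),"panel front outer":((342,203),(415,230)),
"far panel back":((731,133),(630,10)), "far panel front":((690,293),(742,100)),
"tape":((517,210),(560,177))}
for k,(a,b) in P.items():
    X,e=tri(ct(*a),cs(*b));print(k,X,round(e,4))
for k,p in {"hinge+y":(180,475),"hinge-y":(345,322)}.items(): print(k,plane("side",cs(*p),.096))
for k,p in {"bot+y":(183,553),"bot-y":(345,400),"bot far+y":(48,460)}.items(): print(k,plane("side",cs(*p),0))
for k,p in {"hinge+y far":(27,80),"hinge-y far":(222,62)}.items(): print(k,plane("top",ct(*p),.096))
print("near hinge top", plane("top",ct(42,241),.096),plane("top",ct(240,225),.096))
print("bottle",tri((250,127),tuple(np.array(cs(58,200)))),"bk top left",plane("top",ct(57,134),.094))
E
```

```text
nf_free+y [0.5533 0.2758 0.1494] 0.0005
nf_free-y [0.5791 0.0802 0.1375] 0.0019
ff_free+y [0.6323 0.2884 0.1426] 0.0034
ff_free-y [0.649  0.0904 0.1529] 0.0022
panel back outer [ 0.699  -0.072   0.1229] 0.0014
panel back inner [ 0.6963 -0.0945  0.1083] 0.0023
panel front inner [ 0.5334 -0.0393  0.1227] 0.0061
panel front outer [ 0.5371 -0.0208  0.1192] 0.0054
far panel back [ 0.6086 -0.3994  0.1102] 0.0039
far panel front [ 0.4508 -0.3525  0.1166] 0.0016
tape [ 0.5335 -0.2017  0.0669] 0.0009
hinge+y [0.502  0.2714 0.096 ]
hinge-y [0.5245 0.0801 0.096 ]
bot+y [0.5035 0.2767 0.    ]
bot-y [0.5237 0.0803 0.    ]
bot far+y [0.6486 0.2961 0.    ]
hinge+y far [0.6573 0.2878 0.096 ]
hinge-y far [0.6768 0.0936 0.096 ]
near hinge top [0.4962 0.2676 0.096 ] [0.5135 0.0741 0.096 ]
bottle (array([0.786 , 0.1613, 0.1084]), np.float64(0.0009719369464014283)) bk top left [0.6031 0.2565 0.094 ]
```

Carton: centre ≈ (0.590, 0.184), yaw ≈ 0.11, near hinge x≈0.515, far hinge x≈0.665, with about 65 mm between the flaps. These figures agree with the stated sizes. I'll start moving: up first, then across with the fingers closed.

Emit:
{"op": "arm_command", "data": {"rows": [{"dp": [0, 0, -25], "angular": [0, 0, 0], "claw": 255}, {"dp": [0, 0, -50], "angular": [0, 0, 0], "claw": 255}, {"dp": [10, -10, -80], "angular": [0, 0, 0], "claw": 255}, {"dp": [30, -31, -105], "angular": [0, 0, 0], "claw": 255}, {"dp": [54, -56, -115], "angular": [0, 0, 0], "claw": 255}], "force": 30}}

```text
time: 0.52
tool_pos: [0.2527, -0.5684, 0.3233]
ee_rot: [3.139, 0.0, 0.33]
contact_force: [0.8, 0.1, 0.4]
finger_gap: 0.064
gripper_force: 0.0
```

Emit:
{"op": "arm_command", "data": {"rows": [{"dp": [25, -26, 0], "angular": [0, 0, 0], "claw": 255}, {"dp": [50, -52, 0], "angular": [0, 0, 0], "claw": 255}, {"dp": [75, -78, 0], "angular": [0, 0, 0], "claw": 255}, {"dp": [100, -104, 0], "angular": [0, 0, 0], "claw": 255}, {"dp": [125, -130, 0], "angular": [0, 0, 0], "claw": 255}]}}

```text
time: 0.93
tool_pos: [0.3292, -0.4019, 0.3203]
ee_rot: [-3.141, 0.0, 0.333]
contact_force: [1.0, -0.8, -0.1]
finger_gap: 0.031
gripper_force: 0.0
```

Emit:
{"op": "arm_command", "data": {"rows": [{"dp": [25, -26, 0], "angular": [0, 0, 0], "claw": 255}, {"dp": [50, -52, 0], "angular": [0, 0, 0], "claw": 255}, {"dp": [75, -78, 0], "angular": [0, 0, 0], "claw": 255}, {"dp": [100, -104, 0], "angular": [0, 0, 0], "claw": 255}, {"dp": [125, -130, 0], "angular": [0, 0, 0], "claw": 255}]}}

```text
time: 1.35
tool_pos: [0.4048, -0.2382, 0.3205]
ee_rot: [3.142, 0.0, 0.333]
contact_force: [0.8, -1.2, 0.7]
finger_gap: 0.0007
gripper_force: 0.0
```

Emit:
{"op": "arm_command", "data": {"rows": [{"dp": [25, -26, 0], "angular": [0, 0, 0], "claw": 255}, {"dp": [50, -52, 0], "angular": [0, 0, 0], "claw": 255}, {"dp": [75, -78, 0], "angular": [0, 0, 0], "claw": 255}, {"dp": [100, -104, 0], "angular": [0, 0, 0], "claw": 255}, {"dp": [125, -130, 0], "angular": [0, 0, 0], "claw": 255}]}}

```text
time: 1.77
tool_pos: [0.4805, -0.0746, 0.3205]
ee_rot: [3.142, 0.0, 0.333]
contact_force: [1.5, -1.1, 0.3]
finger_gap: 0.0005
gripper_force: 0.0
```

Emit:
{"op": "arm_command", "data": {"rows": [{"dp": [25, -26, 0], "angular": [0, 0, 0.04], "claw": 255}, {"dp": [50, -52, 0], "angular": [0, 0, 0.09], "claw": 255}, {"dp": [75, -78, 0], "angular": [0, 0, 0.13], "claw": 255}, {"dp": [100, -104, 0], "angular": [0, 0, 0.18], "claw": 255}, {"dp": [125, -130, 0], "angular": [0, 0, 0.22], "claw": 255}]}}

```text
time: 2.18
tool_pos: [0.5563, 0.089, 0.3203]
ee_rot: [3.142, 0.0, 0.11]
contact_force: [1.2, -1.0, -0.1]
finger_gap: 0.0003
gripper_force: 0.0
```

Emit:
{"op": "arm_command", "data": {"rows": [{"dp": [18, -30, 0], "angular": [0, 0, 0], "claw": 255}, {"dp": [36, -60, 10], "angular": [0, 0, 0], "claw": 255}, {"dp": [53, -88, 30], "angular": [0, 0, 0], "claw": 255}, {"dp": [53, -88, 60], "angular": [0, 0, 0], "claw": 255}, {"dp": [53, -88, 90], "angular": [0, 0, 0], "claw": 255}]}}

```text
time: 2.6
tool_pos: [0.5987, 0.1834, 0.2291]
ee_rot: [-3.14, -0.0, 0.116]
contact_force: [0.8, -0.8, -0.2]
finger_gap: 0.0005
gripper_force: 0.0
```

Run:
```python
from h import *
s=get_image("side")[:,:,::-1][150:310,150:350];t=get_image("top")[:,:,::-1][140:260,170:320]
s=cv2.resize(s,(500,400));t=cv2.resize(t,(300,240))
o=np.zeros((400,800,3),np.uint8);o[:,:500]=s;o[:240,500:]=t
cv2.imwrite("pics/a1.png",o);print(read_state()["tool_pos"])
```

```text
[0.5963688  0.18003085 0.22571119]
```

View pics/a1.png

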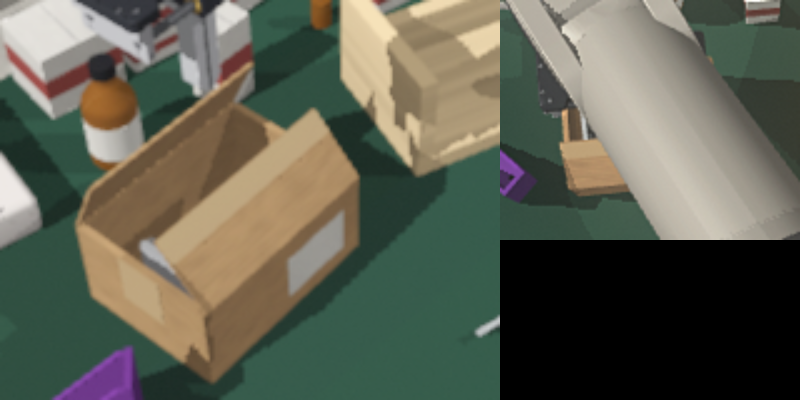

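The fingers hang over the gap (tip at about (205,95) in the crop), and the flaps are untouched. Next: descend and sweep the near flap.

Emit:
{"op": "arm_command", "data": {"rows": [{"dp": [0, 0, 27], "angular": [0, 0, 0], "claw": 255}, {"dp": [0, 0, 54], "angular": [0, 0, 0], "claw": 255}, {"dp": [0, 0, 80], "angular": [0, 0, 0], "claw": 255}, {"dp": [0, 0, 100], "angular": [0, 0, 0], "claw": 255}, {"dp": [-5, 0, 104], "angular": [0, 0, 0], "claw": 255}]}}

```text
time: 3.12
tool_pos: [0.5934, 0.1792, 0.1249]
ee_rot: [3.141, 0.003, 0.112]
contact_force: [0.0, -0.4, 0.2]
finger_gap: 0.0006
gripper_force: 0.0
```

Emit:
{"op": "arm_command", "data": {"rows": [{"dp": [-12, 0, 0], "angular": [0, 0, 0], "claw": 255}, {"dp": [-25, 0, 0], "angular": [0, 0, 0], "claw": 255}, {"dp": [-38, 0, 0], "angular": [0, 0, 0], "claw": 255}, {"dp": [-50, 0, 0], "angular": [0, 0, 0], "claw": 255}, {"dp": [-62, 0, 0], "angular": [0, 0, 0], "claw": 255}]}}

```text
time: 3.53
tool_pos: [0.5325, 0.1733, 0.1289]
ee_rot: [-3.142, -0.002, 0.112]
contact_force: [0.4, -0.3, 0.5]
finger_gap: 0.0008
gripper_force: 0.2
```

Emit:
{"op": "arm_command", "data": {"rows": [{"dp": [-12, 0, 0], "angular": [0, 0, 0], "claw": 255}, {"dp": [-25, 0, 0], "angular": [0, 0, 0], "claw": 255}, {"dp": [-38, 0, 0], "angular": [0, 0, 0], "claw": 255}, {"dp": [-50, 0, 0], "angular": [0, 0, 0], "claw": 255}, {"dp": [-63, 0, 0], "angular": [0, 0, 0], "claw": 255}]}}

```text
time: 3.95
tool_pos: [0.4697, 0.1663, 0.1282]
ee_rot: [-3.142, -0.002, 0.112]
contact_force: [0.4, -0.4, 0.8]
finger_gap: 0.0003
gripper_force: 0.1
```

Emit:
{"op": "arm_command", "data": {"rows": [{"dp": [-3, 0, 6], "angular": [0, 0, 0], "claw": 255}, {"dp": [-3, 0, 8], "angular": [0, 0, 0], "claw": 255}, {"dp": [20, 0, 0], "angular": [0, 0, 0], "claw": 255}, {"dp": [50, 0, 0], "angular": [0, 0, 0], "claw": 255}, {"dp": [85, 0, 2], "angular": [0, 0, 0], "claw": 255}]}}

```text
time: 4.37
tool_pos: [0.5556, 0.1758, 0.1262]
ee_rot: [3.141, -0.003, 0.113]
contact_force: [-0.3, 0.1, 0.2]
finger_gap: 0.0003
gripper_force: 0.0
```

Emit:
{"op": "arm_command", "data": {"rows": [{"dp": [20, 0, 0], "angular": [0, 0, 0], "claw": 255}, {"dp": [35, 0, 0], "angular": [0, 0, 0], "claw": 255}, {"dp": [48, 0, 0], "angular": [0, 0, 0], "claw": 255}, {"dp": [61, 0, 0], "angular": [0, 0, 0], "claw": 255}, {"dp": [74, 0, 0], "angular": [0, 0, 0], "claw": 255}]}}

```text
time: 4.78
tool_pos: [0.6287, 0.184, 0.1248]
ee_rot: [3.142, -0.0, 0.112]
contact_force: [-1.2, 0.1, 1.5]
finger_gap: 0.0004
gripper_force: 0.3
```

Emit:
{"op": "arm_command", "data": {"rows": [{"dp": [13, 0, 0], "angular": [0, 0, 0], "claw": 255}, {"dp": [26, 0, 0], "angular": [0, 0, 0], "claw": 255}, {"dp": [39, 0, 0], "angular": [0, 0, 0], "claw": 255}, {"dp": [52, 0, 0], "angular": [0, 0, 0], "claw": 255}, {"dp": [65, 0, 0], "angular": [0, 0, 0], "claw": 255}]}}

```text
time: 5.2
tool_pos: [0.6931, 0.1912, 0.1248]
ee_rot: [3.141, -0.0, 0.112]
contact_force: [0.4, -0.0, 0.4]
finger_gap: 0.0003
gripper_force: 0.2
```

Emit:
{"op": "arm_command", "data": {"rows": [{"dp": [10, 0, 0], "angular": [0, 0, 0], "claw": 255}, {"dp": [18, 0, 0], "angular": [0, 0, 0], "claw": 255}, {"dp": [24, 0, 2], "angular": [0, 0, 0], "claw": 255}, {"dp": [24, 0, 4], "angular": [0, 0, 0], "claw": 255}, {"dp": [10, 0, -15], "angular": [0, 0, 0], "claw": 255}]}}

```text
time: 5.62
tool_pos: [0.7021, 0.1918, 0.1367]
ee_rot: [3.141, 0.003, 0.112]
contact_force: [0.5, -0.3, -0.4]
finger_gap: 0.0005
gripper_force: 0.0
```

Emit:
{"op": "arm_command", "data": {"rows": [{"dp": [-10, 20, -35], "angular": [0, 0, 0], "claw": 0}, {"dp": [-20, 50, -65], "angular": [0, 0, 0], "claw": 0}, {"dp": [-30, 85, -90], "angular": [0, 0, 0], "claw": 0}, {"dp": [-40, 120, -110], "angular": [0, 0, 0], "claw": 0}, {"dp": [-50, 160, -110], "angular": [0, 0, 0], "claw": 0}]}}

```text
time: 6.03
tool_pos: [0.6718, 0.0315, 0.2541]
ee_rot: [-3.141, -0.006, 0.115]
contact_force: [2.3, 0.0, 0.3]
finger_gap: 0.0303
gripper_force: 0.0
```

Emit:
{"op": "arm_command", "data": {"rows": [{"dp": [-5, 40, 0], "angular": [0, 0, 0], "claw": 0}, {"dp": [-10, 80, 0], "angular": [0, 0, 0], "claw": 0}, {"dp": [-15, 115, 0], "angular": [0, 0, 0], "claw": 0}, {"dp": [-20, 150, 0], "angular": [0, 0, 0], "claw": 0}, {"dp": [-25, 165, 0], "angular": [0, 0, 0], "claw": 0}]}}

```text
time: 6.45
tool_pos: [0.664, -0.1416, 0.2492]
ee_rot: [3.14, 0.0, 0.108]
contact_force: [0.1, -0.7, -0.6]
finger_gap: 0.0636
gripper_force: 0.0
```

Run:
```python
from h import *
S=get_image("side")[:,:,::-1];T=get_image("top")[:,:,::-1]
cv2.imwrite("pics/S2.png",S);cv2.imwrite("pics/T2.png",T)
s=cv2.resize(S[160:310,160:310],(400,400),interpolation=2);t=cv2.resize(T[155:255,185:285],(400,400),interpolation=2)
cv2.imwrite("pics/a2.png",np.hstack([s,t]));print(read_state())
```

```text
{'time': 6.55, 'qpos': array([ 0.44544544,  0.43777742, -0.46412276,  1.52137305,  0.204043  ,
        1.23088543, -1.51265324]), 'qvel': array([-0.05049816, -0.00305237, -0.05025548,  0.00784322, -0.01109566,
       -0.00152473, -0.03553872]), 'tau': array([ 2.15332635e+00, -9.42610931e+01, -6.57076165e+00, -4.73798418e+01,
        9.76962573e-02, -5.10130869e-02,  9.93146785e-01]), 'tool_pos': array([ 0.66381561, -0.13995651,  0.24920788]), 'ee_rot': array([3.14036152e+00, 5.73438824e-04, 1.07323123e-01]), 'contact_force': array([0.42580222, 0.50403408, 0.75379299]), 'torque': array([5.41962225e-02, 5.29804084e-05, 2.88708124e-02]), 'gripper_force': 0.0, 'finger_gap': 0.07191667461640469}
```

View pics/a2.png

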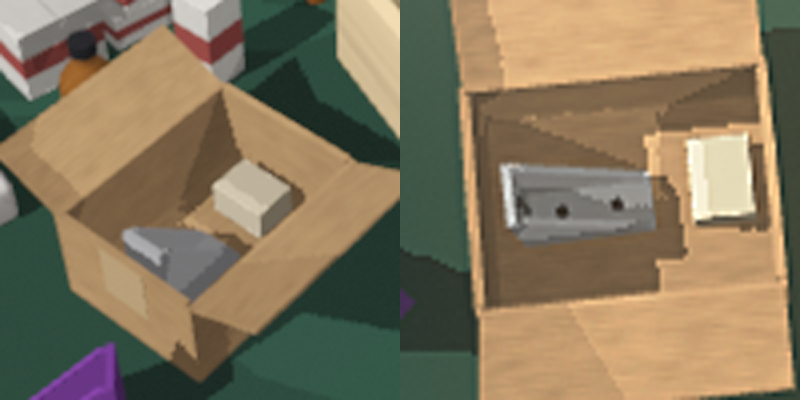

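Both flaps are well back. In the top half, the bracket's upright flange top strip runs (501..517,164) to (504..520,229) and its toe ends near (655,175–232). In the side half, the strip runs from (122,233) to (165,264). Now to triangulate it.

Run:
```python
from h import *
np.set_printoptions(precision=4,suppress=True)
t=lambda x,y:((x-400)/4+185-.4,y/4+155-.4)
s=lambda x,y:(x/2.667+160-.3,y/2.667+160-.3)
A,e1=tri(t(502,164),s(122,236));B,e2=tri(t(505,228),s(161,266));print("back top far/near",A,e1,B,e2)
a,b=plane("top",t(502,164),.094),plane("top",t(505,228),.094);print(a,b,np.linalg.norm(a-b))
c,d=plane("top",t(656,174),.012),plane("top",t(654,233),.010);print("toe",c,d,np.linalg.norm(c-d))
m=(a+b)/2;n=(c+d)/2;print(m,n,"len",np.linalg.norm((m-n)[:2]),"yaw",np.arctan2(-(m-n)[0],(m-n)[1]), "holes",plane("top",t(562,211),.010),plane("top",t(617,204),.010))
# carton rim inner/outer corners
for k,p in {"far+y":(466,92),"far-y":(764,64),"near+y":(482,307),"near-y":(784,283)}.items(): print(k,plane("top",t(*p),.096))
# flap angles: free edge corners from side
print("near free",plane("side",s(258,334),.13))
```

```text
back top far/near [0.608  0.2632 0.0819] 0.00019988761100389051 [0.5655 0.2597 0.0784] 0.0010079095951382529
[0.6055 0.2612 0.094 ] [0.5638 0.258  0.094 ] 0.04189482754416768
toe [0.6149 0.1682 0.012 ] [0.5744 0.1689 0.01  ] 0.04051997415146145
[0.5846 0.2596 0.094 ] [0.5947 0.1685 0.011 ] len 0.09165241239082485 yaw 0.10960253593126035 holes [0.5892 0.232  0.01  ] [0.5943 0.1946 0.01  ]
far+y [0.6525 0.2858 0.096 ]
far-y [0.6721 0.093  0.096 ]
near+y [0.5124 0.2708 0.096 ]
near-y [0.5293 0.0786 0.096 ]
near free [0.4324 0.2719 0.13  ]
```

The carton rim and bracket sizes are consistent: top edge 41.9 mm, length 91.7 mm, yaw ≈ 0.11. Grip point ≈ (0.588, 0.227), z 0.046. I'll move over it, turning a quarter turn on the way.

Emit:
{"op": "arm_command", "data": {"rows": [{"dp": [-3, -35, 0], "angular": [0, 0, -0.12], "claw": 0}, {"dp": [-7, -75, 0], "angular": [0, 0, -0.24], "claw": 0}, {"dp": [-11, -115, 0], "angular": [0, 0, -0.36], "claw": 0}, {"dp": [-15, -152, 0], "angular": [0, 0, -0.48], "claw": 0}, {"dp": [-18, -186, 0], "angular": [0, 0, -0.6], "claw": 0}]}}

```text
time: 6.97
tool_pos: [0.6246, 0.0512, 0.2498]
ee_rot: [-3.142, -0.001, 0.721]
contact_force: [-0.1, 0.9, -0.9]
finger_gap: 0.094
gripper_force: 0.0
```

Emit:
{"op": "arm_command", "data": {"rows": [{"dp": [19, -34, 0], "angular": [0, 0, -0.12], "claw": 0}, {"dp": [38, -68, 0], "angular": [0, 0, -0.24], "claw": 0}, {"dp": [57, -102, 0], "angular": [0, 0, -0.36], "claw": 0}, {"dp": [75, -136, 0], "angular": [0, 0, -0.48], "claw": 0}, {"dp": [91, -165, 0], "angular": [0, 0, -0.6], "claw": 0}]}}

```text
time: 7.38
tool_pos: [0.5849, 0.2357, 0.25]
ee_rot: [3.141, -0.001, 1.321]
contact_force: [1.0, -0.1, -0.3]
finger_gap: 0.0937
gripper_force: 0.0
```

Emit:
{"op": "arm_command", "data": {"rows": [{"dp": [0, 0, 0], "angular": [0, 0, -0.1], "claw": 0}, {"dp": [0, 0, 0], "angular": [0, 0, -0.2], "claw": 0}, {"dp": [0, 0, 0], "angular": [0, 0, -0.3], "claw": 0}, {"dp": [0, 0, 0], "angular": [0, 0, -0.375], "claw": 0}, {"dp": [0, 0, 0], "angular": [0, 0, -0.375], "claw": 0}]}}

```text
time: 7.8
tool_pos: [0.586, 0.233, 0.2495]
ee_rot: [-3.141, -0.001, 1.693]
contact_force: [-0.3, -0.2, 0.1]
finger_gap: 0.0942
gripper_force: 0.0
```

Emit:
{"op": "arm_command", "data": {"rows": [{"dp": [-3, 1, 25], "angular": [0, 0, 0.01], "claw": 0}, {"dp": [-6, 1, 55], "angular": [0, 0, 0.01], "claw": 0}, {"dp": [-6, 1, 85], "angular": [0, 0, 0.01], "claw": 0}, {"dp": [-6, 1, 115], "angular": [0, 0, 0.01], "claw": 0}, {"dp": [-6, 1, 140], "angular": [0, 0, 0.01], "claw": 0}]}}

```text
time: 8.22
tool_pos: [0.5875, 0.2262, 0.1076]
ee_rot: [-3.141, -0.0, 1.675]
contact_force: [1.0, 1.4, 0.1]
finger_gap: 0.094
gripper_force: 0.0
```

Run:
```python
from h import *
S=get_image("side")[:,:,::-1]
cv2.imwrite("pics/a3.png",cv2.resize(S[130:310,150:350],(667,600),interpolation=2));print(read_state()["tool_pos"],read_state()["contact_force"],read_state()["qpos"])
```

```text
[0.58566648 0.22507124 0.10329123] [-2.31584644 -1.29225419 -5.03703383] [ 0.13012803  0.58747763 -0.81610299  1.76287094  0.493366    1.01510412
 -0.76832286]
```

View pics/a3.png

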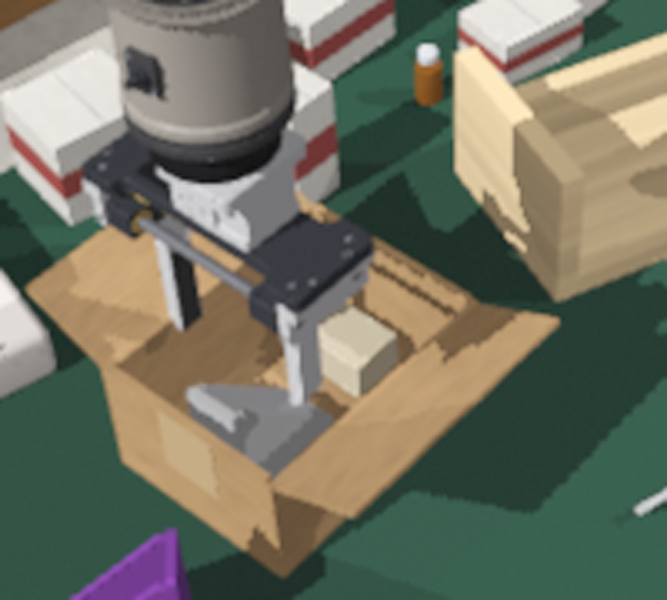

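The fingers straddle the bracket (finger tips at about (185,325) and (300,400) in the crop) and stay clear of the flaps and screw box. I'll continue down.

Emit:
{"op": "arm_command", "data": {"rows": [{"dp": [0, 0, 18], "angular": [0, 0, 0], "claw": 0}, {"dp": [0, 0, 38], "angular": [0, 0, 0], "claw": 0}, {"dp": [0, 0, 58], "angular": [0, 0, 0], "claw": 0}, {"dp": [0, 0, 75], "angular": [0, 0, 0], "claw": 0}, {"dp": [0, 0, 75], "angular": [0, 0, 0], "claw": 0}]}}

```text
time: 8.68
tool_pos: [0.5869, 0.2257, 0.0324]
ee_rot: [-3.138, 0.001, 1.676]
contact_force: [0.6, -0.7, -1.0]
finger_gap: 0.0939
gripper_force: 0.0
```

Emit:
{"op": "arm_command", "data": {"rows": [{"dp": [0, 0, 0], "angular": [0, 0, 0], "claw": 255}, {"dp": [0, 0, 0], "angular": [0, 0, 0], "claw": 255}, {"dp": [0, 0, 0], "angular": [0, 0, 0], "claw": 255}, {"dp": [0, 0, 0], "angular": [0, 0, 0], "claw": 255}, {"dp": [0, 0, 0], "angular": [0, 0, 0], "claw": 255}], "force": 35}}

```text
time: 9.1
tool_pos: [0.5888, 0.2259, 0.0353]
ee_rot: [3.14, -0.0, 1.677]
contact_force: [-0.4, 0.1, 0.0]
finger_gap: 0.0641
gripper_force: 0.0
```

Emit:
{"op": "arm_command", "data": {"rows": [{"dp": [0, 0, 0], "angular": [0, 0, 0], "claw": 255}, {"dp": [0, 0, 0], "angular": [0, 0, 0], "claw": 255}, {"dp": [0, 0, 0], "angular": [0, 0, 0], "claw": 255}, {"dp": [0, 0, 0], "angular": [0, 0, 0], "claw": 255}, {"dp": [0, 0, 0], "angular": [0, 0, 0], "claw": 255}]}}

```text
time: 9.52
tool_pos: [0.5884, 0.2257, 0.0344]
ee_rot: [-3.142, -0.0, 1.678]
contact_force: [-1.8, -0.7, 1.9]
finger_gap: 0.0398
gripper_force: 34.8
```

Gripped at gap 39.8 mm, about 7 mm higher than planned. I'll regrip lower for a fuller hold.

Emit:
{"op": "arm_command", "data": {"rows": [{"dp": [0, 0, 0], "angular": [0, 0, 0], "claw": 60}, {"dp": [0, 0, 0], "angular": [0, 0, 0], "claw": 60}, {"dp": [0, 0, 4], "angular": [0, 0, 0], "claw": 60}, {"dp": [0, 0, 8], "angular": [0, 0, 0], "claw": 60}, {"dp": [0, 0, 8], "angular": [0, 0, 0], "claw": 60}]}}

```text
time: 9.93
tool_pos: [0.5879, 0.2254, 0.0253]
ee_rot: [-3.141, 0.0, 1.678]
contact_force: [-0.4, 0.1, -0.4]
finger_gap: 0.0695
gripper_force: 0.0
```

Emit:
{"op": "arm_command", "data": {"rows": [{"dp": [0, 0, 0], "angular": [0, 0, 0], "claw": 255}, {"dp": [0, 0, 0], "angular": [0, 0, 0], "claw": 255}, {"dp": [0, 0, 0], "angular": [0, 0, 0], "claw": 255}, {"dp": [0, 0, 0], "angular": [0, 0, 0], "claw": 255}, {"dp": [0, 0, 0], "angular": [0, 0, 0], "claw": 255}], "force": 40}}

```text
time: 10.35
tool_pos: [0.5885, 0.2258, 0.0265]
ee_rot: [3.141, -0.0, 1.678]
contact_force: [0.9, 0.4, -0.8]
finger_gap: 0.042
gripper_force: 0.0
```

Emit:
{"op": "arm_command", "data": {"rows": [{"dp": [0, 0, -8], "angular": [0, 0, 0], "claw": 255}, {"dp": [0, 0, -25], "angular": [0, 0, 0], "claw": 255}, {"dp": [0, 0, -50], "angular": [0, 0, 0], "claw": 255}, {"dp": [0, 0, -75], "angular": [0, 0, 0], "claw": 255}, {"dp": [0, 0, -100], "angular": [0, 0, 0], "claw": 255}]}}

```text
time: 10.77
tool_pos: [0.588, 0.2258, 0.1278]
ee_rot: [-3.141, -0.0, 1.678]
contact_force: [0.2, 1.3, -1.5]
finger_gap: 0.0401
gripper_force: 39.8
```

Emit:
{"op": "arm_command", "data": {"rows": [{"dp": [0, 0, -25], "angular": [0, 0, 0], "claw": 255}, {"dp": [0, 0, -50], "angular": [0, 0, 0], "claw": 255}, {"dp": [0, 0, -75], "angular": [0, 0, 0], "claw": 255}, {"dp": [0, 0, -95], "angular": [0, 0, 0], "claw": 255}, {"dp": [0, 0, -100], "angular": [0, 0, 0], "claw": 255}]}}

```text
time: 11.18
tool_pos: [0.5892, 0.2266, 0.2302]
ee_rot: [3.138, -0.001, 1.678]
contact_force: [1.1, -0.0, -1.7]
finger_gap: 0.0401
gripper_force: 39.8
```

Held firmly (39.8 N) and lifted clear. Next I'll fit the shelf edges precisely from the first top image, using the mask silhouette and line fits, and check against the side view.

Run:
```python
from h import *
np.set_printoptions(precision=4,suppress=True)
im=cv2.imread("pics/top0.png");h=cv2.cvtColor(im,cv2.COLOR_BGR2HSV)
def shelfmask(h,box):
    m=((h[...,0]>12)&(h[...,0]<32)&(h[...,1]>40)&(h[...,2]>70)).astype(np.uint8)
    z=np.zeros_like(m);x0,y0,x1,y1=box;z[y0:y1,x0:x1]=m[y0:y1,x0:x1]
    z=cv2.morphologyEx(z,cv2.MORPH_CLOSE,np.ones((5,5)))
    n,l,s,_=cv2.connectedComponentsWithStats(z);return (l==1+np.argmax(s[1:,4])).astype(np.uint8)
m=shelfmask(h,(305,150,490,275))
cv2.imwrite("pics/m.png",m*255);print(cv2.boundingRect(m),m.sum())
def line(p):
    vx,vy,x,y=cv2.fitLine(np.float32(p),cv2.DIST_HUBER,0,.01,.01).ravel();return np.array([vx,vy]),np.array([x,y])
fr=[(c,np.nonzero(m[:,c])[0].max()+.5) for c in range(345,435)]
bk=[(c,np.nonzero(m[:,c])[0].min()-.5) for c in range(355,450)]
lf=[(np.nonzero(m[r])[0].min()-.5,r) for r in range(172,215)]
for k,p,z in (("front z0",fr,0),("back z.066",bk,.066),("left z0",lf,0),("left z.12",lf,.12)):
    d,o=line(p);res=np.abs((np.float32(p)-o)@np.array([-d[1],d[0]]))
    a,b=plane("top",o-30*d,z),plane("top",o+30*d,z);v=(b-a)[:2]
    print(k,"px res",res.mean().round(2),a,b,"ang",np.arctan2(v[1],v[0]))
# candidate corner from panel: reproject model points into both views for comparison with clicks
```

```text
(321, 157, 151, 104) 8012
front z0 px res 0.24 [ 0.5158 -0.1374 -0.    ] [ 0.47   -0.2907  0.    ] ang -1.8611817456156663
back z.066 px res 0.28 [ 0.6771 -0.164   0.066 ] [ 0.6326 -0.3132  0.066 ] ang -1.8602169023012456
left z0 px res 0.25 [ 0.5528 -0.0271  0.    ] [ 0.7143 -0.0746  0.    ] ang -0.2863037349839845
left z.12 px res 0.25 [ 0.5359 -0.0201  0.12  ] [ 0.6838 -0.0637  0.12  ] ang -0.28630373498398454
```

The fits agree: shelf depth 162 mm, yaw −0.290, inner panel face, corner ≈ (0.613, −0.063, 0.018). Next, carry the bracket above the shelf while turning it +0.397 about tool z.

Emit:
{"op": "arm_command", "data": {"rows": [{"dp": [-25, -2, 0], "angular": [0, 0, 0.03], "claw": 255}, {"dp": [-60, -4, 0], "angular": [0, 0, 0.07], "claw": 255}, {"dp": [-95, -7, 0], "angular": [0, 0, 0.11], "claw": 255}, {"dp": [-131, -10, 0], "angular": [0, 0, 0.155], "claw": 255}, {"dp": [-166, -12, 0], "angular": [0, 0, 0.2], "claw": 255}]}}

```text
time: 11.6
tool_pos: [0.5934, 0.0575, 0.2258]
ee_rot: [-3.141, 0.0, 1.476]
contact_force: [1.4, -0.6, -2.5]
finger_gap: 0.0403
gripper_force: 39.8
```

Emit:
{"op": "arm_command", "data": {"rows": [{"dp": [-38, 4, 0], "angular": [0, 0, 0.045], "claw": 255}, {"dp": [-75, 9, 0], "angular": [0, 0, 0.09], "claw": 255}, {"dp": [-112, 14, 0], "angular": [0, 0, 0.135], "claw": 255}, {"dp": [-145, 18, 0], "angular": [0, 0, 0.17], "claw": 255}, {"dp": [-165, 21, 0], "angular": [0, 0, 0.197], "claw": 255}]}}

```text
time: 12.02
tool_pos: [0.5989, -0.1113, 0.2255]
ee_rot: [-3.141, 0.001, 1.275]
contact_force: [0.1, -0.9, -2.2]
finger_gap: 0.0396
gripper_force: 39.8
```

Emit:
{"op": "arm_command", "data": {"rows": [{"dp": [0, 0, 0], "angular": [0, 0, 0], "claw": 255}, {"dp": [0, 0, 0], "angular": [0, 0, 0], "claw": 255}, {"dp": [0, 0, 0], "angular": [0, 0, 0], "claw": 255}]}}

```text
time: 12.27
tool_pos: [0.5996, -0.1055, 0.2261]
ee_rot: [-3.141, -0.001, 1.282]
contact_force: [-0.3, 0.9, -0.9]
finger_gap: 0.0401
gripper_force: 39.8
```

Emit:
{"op": "arm_command", "data": {"rows": [{"dp": [0, 0, 28], "angular": [0, 0, 0], "claw": 255}, {"dp": [0, 0, 60], "angular": [0, 0, 0], "claw": 255}, {"dp": [0, 0, 92], "angular": [0, 0, 0], "claw": 255}, {"dp": [0, 0, 124], "angular": [0, 0, 0], "claw": 255}, {"dp": [0, 0, 150], "angular": [0, 0, 0], "claw": 255}]}}

```text
time: 12.68
tool_pos: [0.5991, -0.1047, 0.0743]
ee_rot: [-3.14, -0.001, 1.284]
contact_force: [0.0, -0.7, -3.1]
finger_gap: 0.04
gripper_force: 39.8
```

Run:
```python
from h import *
S=get_image("side")[:,:,::-1];T=get_image("top")[:,:,::-1]
cv2.imwrite("pics/S4.png",S)
s=cv2.resize(S[100:240,230:440],(600,400),interpolation=2);t=cv2.resize(T[140:280,300:440],(200,200),interpolation=2)
o=np.zeros((400,800,3),np.uint8);o[:,:600]=s;o[:200,600:]=t
cv2.imwrite("pics/a4.png",o);r=read_state();print(r["tool_pos"],r["contact_force"],r["ee_rot"])
```

```text
[ 0.59724886 -0.10475035  0.07264688] [-0.36699085  0.01307004 -2.08470747] [-3.13530181e+00 -1.91566657e-04  1.28371986e+00]
```

View pics/a4.png

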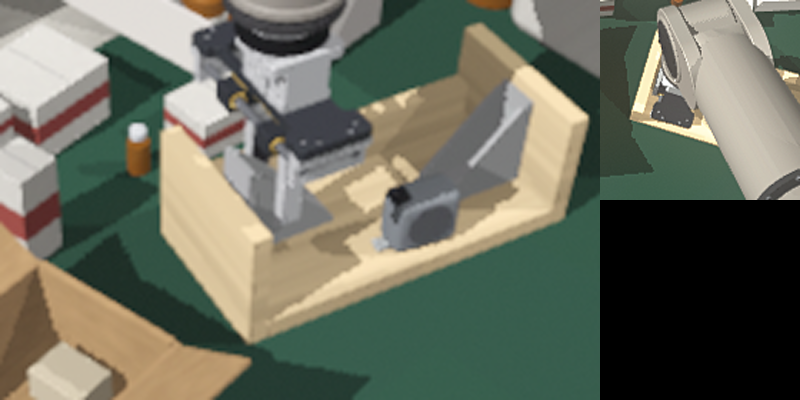

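The bracket hangs level over the board between the panel and the tape, with its toe (~(280,240)) well clear of the tape (~(400,215)). I'll lower it gently onto the board.

Emit:
{"op": "arm_command", "data": {"rows": [{"dp": [0, 0, 7], "angular": [0, 0, 0], "claw": 255}, {"dp": [0, 0, 14], "angular": [0, 0, 0], "claw": 255}, {"dp": [0, 0, 20], "angular": [0, 0, 0], "claw": 255}, {"dp": [0, 0, 24], "angular": [0, 0, 0], "claw": 255}, {"dp": [0, 0, 24], "angular": [0, 0, 0], "claw": 255}]}}

```text
time: 13.2
tool_pos: [0.5997, -0.1069, 0.0522]
ee_rot: [3.142, 0.0, 1.281]
contact_force: [0.0, 0.1, -2.1]
finger_gap: 0.0405
gripper_force: 39.8
```

Emit:
{"op": "arm_command", "data": {"rows": [{"dp": [0, 0, 1], "angular": [0, 0, 0], "claw": 255}, {"dp": [0, 0, 2], "angular": [0, 0, 0], "claw": 255}, {"dp": [0, 0, 3], "angular": [0, 0, 0], "claw": 255}, {"dp": [0, 0, 3], "angular": [0, 0, 0], "claw": 255}]}}

```text
time: 13.53
tool_pos: [0.5998, -0.1069, 0.0494]
ee_rot: [3.141, -0.0, 1.281]
contact_force: [0.3, 0.6, -1.0]
finger_gap: 0.0401
gripper_force: 39.8
```

Emit:
{"op": "arm_command", "data": {"rows": [{"dp": [0, 0, 1], "angular": [0, 0, 0], "claw": 255}, {"dp": [0, 0, 2], "angular": [0, 0, 0], "claw": 255}, {"dp": [0, 0, 3], "angular": [0, 0, 0], "claw": 255}, {"dp": [0, 0, 3], "angular": [0, 0, 0], "claw": 255}]}}

```text
time: 13.87
tool_pos: [0.5996, -0.1069, 0.0461]
ee_rot: [-3.141, -0.0, 1.281]
contact_force: [0.1, -0.3, -2.6]
finger_gap: 0.04
gripper_force: 39.8
```

Emit:
{"op": "arm_command", "data": {"rows": [{"dp": [0, 0, 1], "angular": [0, 0, 0], "claw": 255}, {"dp": [0, 0, 2], "angular": [0, 0, 0], "claw": 255}, {"dp": [0, 0, 2], "angular": [0, 0, 0], "claw": 255}]}}

```text
time: 14.12
tool_pos: [0.5997, -0.1068, 0.0442]
ee_rot: [-3.141, -0.0, 1.281]
contact_force: [-0.3, -0.2, -3.2]
finger_gap: 0.0402
gripper_force: 39.8
```

Emit:
{"op": "arm_command", "data": {"rows": [{"dp": [0, 0, 1], "angular": [0, 0, 0], "claw": 255}, {"dp": [0, 0, 2], "angular": [0, 0, 0], "claw": 255}, {"dp": [0, 0, 2], "angular": [0, 0, 0], "claw": 255}]}}

```text
time: 14.37
tool_pos: [0.5996, -0.1068, 0.0421]
ee_rot: [-3.141, -0.0, 1.281]
contact_force: [-0.6, -0.2, -1.6]
finger_gap: 0.0401
gripper_force: 39.8
```

Emit:
{"op": "arm_command", "data": {"rows": [{"dp": [0, 0, 1], "angular": [0, 0, 0], "claw": 255}, {"dp": [0, 0, 1.5], "angular": [0, 0, 0], "claw": 255}, {"dp": [0, 0, 1.5], "angular": [0, 0, 0], "claw": 255}]}}

```text
time: 14.62
tool_pos: [0.5998, -0.1068, 0.0409]
ee_rot: [3.142, -0.0, 1.281]
contact_force: [-0.7, 0.2, -1.1]
finger_gap: 0.04
gripper_force: 39.8
```

Emit:
{"op": "arm_command", "data": {"rows": [{"dp": [0, 0, 0.7], "angular": [0, 0, 0], "claw": 255}, {"dp": [0, 0, 1.5], "angular": [0, 0, 0], "claw": 255}, {"dp": [0, 0, 1.5], "angular": [0, 0, 0], "claw": 255}, {"dp": [0, 0, 1.5], "angular": [0, 0, 0], "claw": 255}]}}

```text
time: 14.95
tool_pos: [0.5998, -0.1069, 0.0408]
ee_rot: [3.141, 0.001, 1.281]
contact_force: [-10.2, 0.0, 23.9]
finger_gap: 0.0399
gripper_force: 39.9
```

Emit:
{"op": "arm_command", "data": {"rows": [{"dp": [0, 0, 0.5], "angular": [0, 0, 0], "claw": 255}, {"dp": [0, 0, 1], "angular": [0, 0, 0], "claw": 255}, {"dp": [0, 0, 1], "angular": [0, 0, 0], "claw": 255}, {"dp": [0, 0, 1], "angular": [0, 0, 0], "claw": 255}]}}

```text
time: 15.28
tool_pos: [0.5999, -0.1069, 0.0407]
ee_rot: [3.141, 0.001, 1.281]
contact_force: [-17.4, 1.0, 40.3]
finger_gap: 0.0396
gripper_force: 40.0
```

Board contact at z≈0.041 as predicted. I'll ease off the down force and slide towards the panel.

Emit:
{"op": "arm_command", "data": {"rows": [{"dp": [0, 0, -1.5], "angular": [0, 0, 0], "claw": 255}, {"dp": [1, 0, -2.2], "angular": [0, 0, 0], "claw": 255}, {"dp": [3, 0, -2.2], "angular": [0, 0, 0], "claw": 255}, {"dp": [5, 0, -2.2], "angular": [0, 0, 0], "claw": 255}, {"dp": [7, 0, -2.2], "angular": [0, 0, 0], "claw": 255}]}}

```text
time: 15.7
tool_pos: [0.602, -0.1011, 0.0408]
ee_rot: [3.141, 0.001, 1.28]
contact_force: [-1.8, -5.9, 6.3]
finger_gap: 0.04
gripper_force: 39.8
```

Emit:
{"op": "arm_command", "data": {"rows": [{"dp": [1, 0, 0], "angular": [0, 0, 0], "claw": 255}, {"dp": [2, 0, 0], "angular": [0, 0, 0], "claw": 255}, {"dp": [2, 0, 0], "angular": [0, 0, 0], "claw": 255}]}}

```text
time: 15.95
tool_pos: [0.6027, -0.0989, 0.0408]
ee_rot: [3.141, 0.001, 1.28]
contact_force: [-1.8, -3.7, 6.8]
finger_gap: 0.0398
gripper_force: 39.8
```

Emit:
{"op": "arm_command", "data": {"rows": [{"dp": [1, 0, 0], "angular": [0, 0, 0], "claw": 255}, {"dp": [2, 0, 0], "angular": [0, 0, 0], "claw": 255}, {"dp": [2, 0, 0], "angular": [0, 0, 0], "claw": 255}]}}

```text
time: 16.2
tool_pos: [0.6027, -0.0986, 0.0408]
ee_rot: [3.142, 0.003, 1.279]
contact_force: [-6.5, -12.0, 11.7]
finger_gap: 0.0398
gripper_force: 39.9
```

Emit:
{"op": "arm_command", "data": {"rows": [{"dp": [1, 0, 0], "angular": [0, 0, 0], "claw": 255}, {"dp": [2, 0, 0], "angular": [0, 0, 0], "claw": 255}, {"dp": [2, 0, 0], "angular": [0, 0, 0], "claw": 255}]}}

```text
time: 16.45
tool_pos: [0.6025, -0.098, 0.0407]
ee_rot: [-3.141, 0.005, 1.278]
contact_force: [-10.3, -16.9, 15.3]
finger_gap: 0.0397
gripper_force: 40.0
```

Run:
```python
from h import *
S=get_image("side")[:,:,::-1]
cv2.imwrite("pics/S5.png",S)
cv2.imwrite("pics/a5.png",cv2.resize(S[110:235,270:420],(720,600),interpolation=2));r=read_state()
print({k:np.round(r[k],4) for k in("tool_pos","contact_force","torque","ee_rot")})
```

```text
{'tool_pos': array([ 0.6025, -0.098 ,  0.0407]), 'contact_force': array([-10.6359, -16.9071,  13.8866]), 'torque': array([-3.3014,  1.8998,  0.1707]), 'ee_rot': array([-3.1409,  0.0046,  1.2782])}
```

View pics/a5.png

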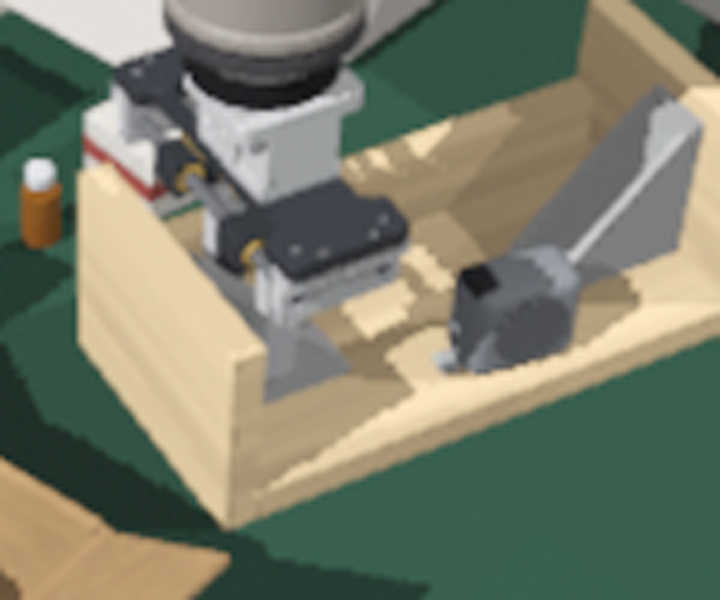

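The bracket looks seated: foot flat, with its toe near (350,370), and the back behind the panel's edge. As a check, I'll measure the toe-to-panel distance in this same view.

Run:
```python
from h import *
f=lambda x,y:(x/4.8+270-.4,y/4.8+110-.4)
ex=np.array([.9582,-.286]);ey=np.array([.286,.9582])
for k,p,z in (("toe near",(350,372),.018),("foot near/panel hidden pt",(268,402),.018),("panel inner front top",(266,353),.12),("panel outer back top",(78,175),.12),("panel outer front bottom",(230,528),0),("inst toe",(512,250),.018)):
    X=plane("side",f(*p),z)[:2];print(k,"xs %.4f ys %.4f"%(ex@X,ey@X))
```

```text
toe near xs 0.5841 ys 0.0262
foot near/panel hidden pt xs 0.5851 ys 0.0766
panel inner front top xs 0.5275 ys 0.1177
panel outer back top xs 0.6884 ys 0.1351
panel outer front bottom xs 0.5302 ys 0.1309
inst toe xs 0.6253 ys -0.1065
```

The toe sits at 26 mm in shelf coordinates, so the heel is at 116 mm against a panel face at 115–118 mm. It is seated and centred. I'll add a slight push and let it settle.

Emit:
{"op": "arm_command", "data": {"rows": [{"dp": [0.5, 0, 0.3], "angular": [0, 0, 0], "claw": 255}, {"dp": [0.5, 0, 0.3], "angular": [0, 0, 0], "claw": 255}, {"dp": [0.5, 0, 0.3], "angular": [0, 0, 0], "claw": 255}, {"dp": [0.5, 0, 0.3], "angular": [0, 0, 0], "claw": 255}, {"dp": [0.5, 0, 0.3], "angular": [0, 0, 0], "claw": 255}]}}

```text
time: 16.92
tool_pos: [0.6026, -0.0979, 0.0407]
ee_rot: [-3.141, 0.005, 1.278]
contact_force: [-12.6, -17.8, 20.1]
finger_gap: 0.04
gripper_force: 40.0
```

Run:
```python
from station import *
r=read_state();print(r["tool_pos"],r["contact_force"],r["ee_rot"],r["gripper_force"])
print(sign_off())
```

```text
[ 0.60255453 -0.09794739  0.04066862] [-12.63362448 -17.76154286  20.14050037] [-3.14093178  0.00520544  1.27795337] 40.025492906570435
the job is handed in; nothing more can be done
None
```

Both flaps are folded back, and the bracket is gripped at 40 N and held in the bare corner with about 20 N on the board and 20 N on the end panel; the job is handed in, but no verdict came back.

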